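# Load, lock and pulse the counter-top blender

## Task

Stand the blender cup (the slim steel one with the wide black collar at its foot) down in the round bay of the blender on the counter, letting go of it only once it is down, and slide the bolt fully home into its keeper so that the cup is locked in. Only then run the blender: pinch the trigger fully in against its leaning grip for a good second, let it spring right back, and do so a second time. Leave the cup locked in and the trigger released, and do not disturb the tumbler, the canister or the mug.

Things in the scene. Friction and masses are not known exactly. Their poses are not given: they have to be found in the camera images.
- station: The blender: white base fixed to the counter. Origin on the counter under the centre of the round cup bay; x points from the robot's side to the far side, y left, z up (yaw up to 0.25 rad). Deck 30 mm high, x -65 to 85, y -165 to 60 mm; a 60 mm wide arm (x -67 to -7) carries the bolt on to y 215. Motor housing at the right: x -10 to 80, y -155 to -70, 102 mm high.
- bay (a point): Centre of the bay's floor (black rubber disc), 30 mm above the counter, axes as the station's. A black eight-sided rim, 88 mm across inside and 12 mm high, surrounds it: the cup's collar has 4 mm to spare all round. With the cup seated and the bolt home, the bolt's rod lies 5 mm above the collar, on the robot's side of the cup.
- cup: Blender cup, closed, 280 to 560 g: black collar at its foot 80 mm in diameter, 14 mm high; above it a slim steel body 52 mm in diameter up to 142 mm; total height 150 mm. Origin at the centre of its underside, z up. Grasp the body about 100 mm up. It stands right of the blender, in any of three places shared with tumbler and canister.
- bolt (a joint): Travel of the steel barrel bolt in m: 0 drawn back (left), 0.096 fully home (right, along station -y, stop); starts at 0 to 0.012; home above 0.089. Stays where left; friction about 2 N. Rod 10 mm thick along y at station x -37, axis 54 mm above the counter; nose at station y 46 mm at 0. Guide at y 50 to 78, keeper at y -62 to -40 mm (steel, 66 mm high).
- bolt_knob (a point): Point to grasp on the bolt's knob, an upright steel pin 18 mm in diameter at the rod's left end, top 110 mm above the counter; the point is on its axis 14 mm below the top and moves with the bolt (station x -37, y 191 mm minus the travel). Grasp from above, fingers closing along the station's x axis, so that the gripper's body clears the cup.
- grip: Fixed black bar 26 x 26 mm, its free end leaning 0.65 rad from vertical to the robot's side. Origin: on its axis at the place to pinch, station (-65, -112, 155) mm, 32 mm from the free end; z along the bar to that end, x square out of its upper side (up and away from the robot), where the trigger is, y left. Approach along -z, fingers closing along x, one on the bar, one on the trigger.
- trigger (a joint): Trigger angle, rad: 0 released, 0.28 fully in (stop); squeezed above 0.22, released below 0.04. Aluminium lever 85 x 22 x 8 mm on the grip's upper side, hinged at its lower end 55 mm below the grip's origin. Springs back by itself; at the pinch place 5 N starts it, 10 N takes it right in.
- trigger_pad (a point): Point on the trigger's outer face at the place to pinch, 55 mm from its hinge; moves with the trigger. Outer face of trigger to underside of grip: 52 mm here at rest (60 mm at the free end), 37 mm fully in (then from 13 mm below to 24 mm above the grip's axis).
- tumbler: Bystander: plain steel tumbler without a collar, 66 mm in diameter, 120 mm high; origin at the centre of its underside.
- canister: Bystander: squat steel canister with a black lid and knob, 80 mm in diameter, 111 mm high; origin at the centre of its underside.
- mug: Bystander: white mug, 80 mm in diameter, 90 mm high, left of the blender; origin at the centre of its underside.
There are look-alikes about, which are no part of the job. What is shaped like the cup but red or turquoise is not meant.

How it is judged:
By the outcome, as a careful person would: the job done as asked, in the order asked, and still so for the second after the job is handed in, with the robot touching nothing.
It also fails if it takes over 72 s, if anything falls off the work surface, if the arm or the gripper's body presses on something with over 40 N, if the wrist force passes 120 N, or if a joint passes its speed limit or range.

## Robot

A 6-joint arm with a two-finger parallel gripper is mounted at the origin on the work surface. World frame = base frame: x ahead of the robot, y to its left, z up, the work surface at z = 0. Lengths are in m, angles in rad, forces in N, time in s.
With the tool pointing down it reaches from about 0.35 to 0.775 m from the base axis. Payload 7.3 kg.
Tool frame: the origin (TCP) lies midway between the tips of the shut fingers; the grasp point (between the pads) lies 19 mm behind it (tcp_to_grasp is the distance from the TCP to the grasp point, in m); z points along the fingers, y is the line along which they close (so a half turn about z gives the same grasp; the last joint's range is limited). The gripper opens to 92 mm and grips with 3 to 60 N. Pads are 19 mm wide; open, the fingers measure 130 mm over their backs; the gripper's body (75 mm by 190 mm) begins 47 mm behind the grasp point.
Start: joints at [-1.272, 0.342, 1.524, -0, 1.275, -0.146], TCP at [0.226, -0.474, 0.227] pointing down, gripper open.
Joint ranges: [-2.53, 2.53], [-0.77, 2.02], [0.04, 2.7], [-1, 4.14], [0.28, 2.66], [-3.11, 3.11]. Speed limits (rad/s): [2.57, 2.57, 3.14, 3.14, 3.14, 3.14].

## Interface

Orientations are given as [roll, pitch, yaw] about the fixed x, y, z axes, in that order (R = Rz(yaw) Ry(pitch) Rx(roll)).
In Python, from cell import observe, read_camera, calibration, hand_in, tcp_to_grasp gives the robot as it stands.
- The arm moves only by the tool send_rows, never from a script. Its argument "targets" is a list of rows, each a list of 5 numbers: the opening, from 0 (shut) to 1 (fully open), then the shift along the world's x, y, z in m, then the turn about the world's z in rad. A call has 1 to 5 rows; each row shifts and turns the commanded pose from where the row before left it; what a row does not reach is not made up. A row lasts 1/10 s, in which the tool goes at most 50 mm and 8.59 degrees, less where a joint would pass 70% of its speed; a pose out of reach is approached as far as the arm can. A call is refused whole if a number of a shift passes 0.05 or a number of a turn 0.15, either way. A call with a gripper value outside its range is refused whole. The fingers move at their own pace and stop on an object; "grip_force" is the grip in N (left out, the last holds). Time passes only in rows, so rows that do not move let the fingers close. It gives the time, the measured TCP pose, the force, the opening and the grip force at its end, in the units of the state.
- observe(): the state, without advancing time (a new reading comes with each control period).
- read_camera(name): name is "scene" or "top"; returns (picture, depth): 420x560x3 uint8, red, green, blue; 420x560 float32, m along the optical axis (not along the pixel's ray), 0 where there is no reading.
- calibration(name): a dict with "intrinsics" (3x3 intrinsics, pixels), "world_to_cam" (4x4, takes a point from world to camera coordinates). Camera axes: x right, y up, looking along -z (the intrinsics and any distortion apply to the point x, -y, -z); pixel columns grow to the right and rows downward; lengths in m; the calibration is good to about 2 mm. A picture is of the moment at which its call begins. calibration takes no time and is no camera call.
- hand_in(): hands the job in; it is judged then, once.
The state is a dict: "time": time; "qpos": joint angles; "qvel": joint speeds; "joint_efforts": joint torques, N m; "tool_pos": TCP position; "tool_rot": TCP orientation; "contact_force": force on the tool from outside, world axes, zero at the start; "torque": the same for the moment, N m; "opening": finger opening in m; "grip_force": force on a finger pad.
Only numpy, scipy, OpenCV 4.12 (cv2) and the standard library are available. Lean on these libraries where they do the work, as an engineer would, in place of code of your own. Each camera call takes 0.05 s, during which the arm holds its last target. There are 200 camera calls.

## Working session

There is one attempt and no reset: what is moved stays moved. The work goes in short steps, Python scripts to look and compute and a tool call to move; the robot and the scene stay as the last step left them, time stands still between calls to the robot, and variables do not carry over. Pictures are saved under pics/ and viewed, at most 10 in all, crops included, and the job is handed in when it is done.

Besides the shell and the picture viewer there is one more tool, called after "Request:" as a command line: name --pt "numbers of a row" for each row, then --argument value for the rest. send_rows: Moves the arm, as the interface text tells. Its arguments: {"type":"object","properties":{"targets":{"type":"array","items":{"type":"array","items":{"type":"number"}}},"grip_force":{"type":"number"}},"required":["targets"]}

```bash
ls; mkdir -p pics; cat > h.py <<'E'
import numpy as np, cv2
from cell import observe, read_camera, calibration, hand_in, tcp_to_grasp
def K(n):
    c=calibration(n); return np.array(c["intrinsics"]),np.array(c["world_to_cam"]),c
def cloud(n,depth):
    k,T,_=K(n); v,u=np.mgrid[:depth.shape[0],:depth.shape[1]]
    p=np.stack([(u-k[0,2])/k[0,0]*depth,-(v-k[1,2])/k[1,1]*depth,-depth,np.ones_like(depth)],-1)
    w=(p@np.linalg.inv(T).T)[...,:3]; w[depth<=0]=np.nan; return w
def ray(n,u,v,z):
    k,T,_=K(n); Ti=np.linalg.inv(T); d=Ti[:3,:3]@np.array([(u-k[0,2])/k[0,0],-(v-k[1,2])/k[1,1],-1]); o=Ti[:3,3]
    return o+d*(z-o[2])/d[2]
def snap(n,f):
    p,d=read_camera(n); np.savez('last_'+n+'.npz',p=p,d=d); cv2.imwrite('pics/'+f,p[...,::-1]); return p,d
E
python3 - <<'E'
from h import *
print(tcp_to_grasp if not callable(tcp_to_grasp) else tcp_to_grasp(), observe())
for n in("scene","top"):
    snap(n,n+'0.png'); print(K(n)[2])
E
```

```text
pics
0.0188 {'time': 0.0, 'qpos': array([-1.27196482e+00,  3.42731920e-01,  1.52502653e+00, -4.99480919e-06,
        1.27538578e+00, -1.45989690e-01]), 'qvel': array([ 0.00084454,  0.00176612,  0.00015595, -0.00124454,  0.00255733,
       -0.00089853]), 'joint_efforts': array([-7.15561164e-04, -4.31248212e+01, -2.44218725e+01,  7.15258392e-02,
        5.58367185e-02, -1.27423018e-04]), 'tool_pos': array([ 0.22580779, -0.47350548,  0.22603687]), 'tool_rot': array([-3.14005689e+00, -2.20984651e-04,  4.44822487e-01]), 'contact_force': array([-0.19224286,  0.18482713, -0.01359772]), 'torque': array([-0.00809355, -0.02738944, -0.02141923]), 'grip_force': 0.0, 'opening': 0.09154233837997831}
{'intrinsics': array([[425.24131503,   0.        , 284.51506048],
       [  0.        , 425.24131503, 214.49475644],
       [  0.        ,   0.        ,   1.        ]]), 'world_to_cam': array([[-0.14029407,  0.98997338,  0.01644042,  0.06543774],
       [-0.6095974 , -0.09944958,  0.78644821,  0.23014284],
       [ 0.78019779,  0.10031198,  0.61743738, -1.84434133],
       [ 0.        ,  0.        ,  0.        ,  1.        ]])}
{'intrinsics': array([[496.37800828,   0.        , 281.41132419],
       [  0.        , 496.37800828, 209.32513484],
       [  0.        ,   0.        ,   1.        ]]), 'world_to_cam': array([[ 0.02848068, -0.9995564 , -0.00870911, -0.00253925],
       [ 0.98769142,  0.02679993,  0.154102  , -0.52623631],
       [-0.15380024, -0.01299084,  0.98801656, -1.42708698],
       [ 0.        ,  0.        ,  0.        ,  1.        ]])}
```

View pics/scene0.png

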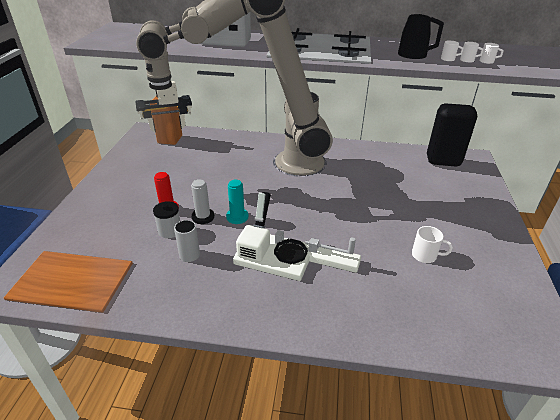

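View pics/top0.png

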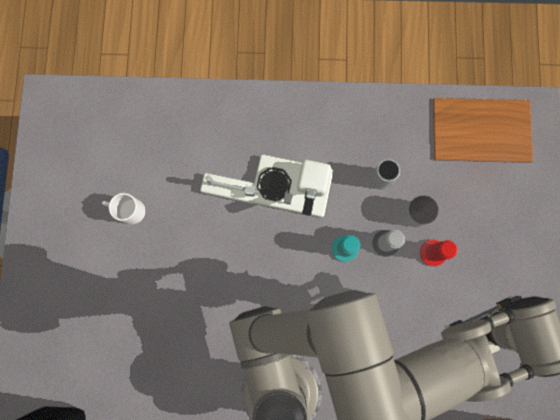

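The scene view is from the far side: blender at scene (290,250) / top (270,185). Cup-shaped things: red at scene (163,187) / top (438,252), grey steel with a black collar at scene (202,203) / top (390,241), turquoise at scene (236,200) / top (346,248). The grey steel one fits; the tumbler, top (388,171), has no collar and the canister, top (424,210), is squat. I'll confirm this in a crop and measure.

```bash
python3 - <<'E'
from h import *
s=np.load('last_scene.npz'); t=np.load('last_top.npz')
a=cv2.resize(s['p'][165:285,140:380],None,fx=3.3,fy=2.45*1.02,interpolation=cv2.INTER_CUBIC)[...,::-1]
b=cv2.resize(t['p'][140:270,190:460],(792,300),interpolation=cv2.INTER_CUBIC)[...,::-1]
a=cv2.resize(a,(792,298)); cv2.imwrite('pics/crop1.png',np.vstack([a,b]))
C={n:cloud(n,d['d']) for n,d in(('scene',s),('top',t))}
# height map: clusters above counter
for n in C:
    w=C[n]; m=(w[...,2]>.02)&(w[...,2]<.3)&(w[...,0]>.3)&(w[...,0]<.8)&(abs(w[...,1])<.6)
    k,l,st,_=cv2.connectedComponentsWithStats(m.astype(np.uint8))
    for i in range(1,k):
        if st[i,4]>60:
            q=w[l==i]; z=np.nanmax(q[:,2]); top=q[q[:,2]>z-.012]
            print(n,st[i],'zmax %.3f'%np.percentile(q[:,2],99),'mean',q.mean(0).round(3),'topc',((top.min(0)+top.max(0))/2).round(3),np.ptp(top,0).round(3))
E
```

```text
scene [ 153  172   46   86 1857] zmax 0.151 mean [ 0.563 -0.355  0.088] topc [ 0.418 -0.442  0.148] [0.049 0.05  0.012]
scene [191 179  19  39 539] zmax 0.152 mean [ 0.457 -0.295  0.096] topc [ 0.442 -0.298  0.148] [0.046 0.048 0.012]
scene [228 180  16  38 527] zmax 0.152 mean [ 0.438 -0.175  0.096] topc [ 0.423 -0.179  0.148] [0.045 0.051 0.012]
scene [ 233  192  128   86 3952] zmax 0.187 mean [0.617 0.024 0.059] topc [ 0.547 -0.065  0.198] [0.014 0.02  0.012]
scene [413 226  40  33 842] zmax 0.091 mean [0.524 0.472 0.06 ] topc [0.516 0.472 0.088] [0.083 0.089 0.012]
top [ 200  155  133   62 4763] zmax 0.186 mean [0.596 0.024 0.054] topc [ 0.539 -0.065  0.201] [0.011 0.021 0.012]
top [371 159  29  30 612] zmax 0.126 mean [ 0.628 -0.282  0.104] topc [ 0.634 -0.287  0.124] [0.064 0.063 0.012]
top [102 193  42  31 567] zmax 0.095 mean [0.515 0.471 0.063] topc [0.514 0.466 0.091] [0.079 0.08  0.012]
top [404 196  35  31 811] zmax 0.113 mean [ 0.525 -0.386  0.089] topc [ 0.535 -0.393  0.112] [0.032 0.023 0.012]
top [376 230  29  22 440] zmax 0.155 mean [ 0.435 -0.293  0.123] topc [ 0.438 -0.299  0.151] [0.046 0.043 0.012]
top [337 236  23  21 370] zmax 0.155 mean [ 0.415 -0.175  0.131] topc [ 0.419 -0.179  0.15 ] [0.046 0.047 0.012]
top [425 240  33  21 509] zmax 0.155 mean [ 0.411 -0.433  0.118] topc [ 0.411 -0.442  0.151] [0.043 0.042 0.012]
```

View pics/crop1.png

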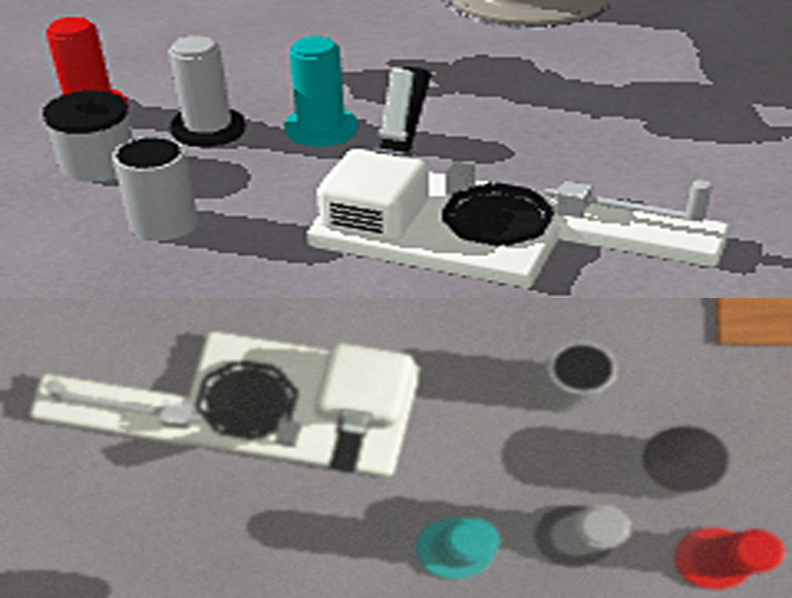

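The crop confirms it: the grey steel one with the black collar, scene (202,203), is the cup at about world (0.440, -0.299). It stands between the red and turquoise look-alikes. Now the station pose.

```bash
python3 - <<'E'
from h import *
from scipy.optimize import least_squares
for n in('scene','top'):
    s=np.load(f'last_{n}.npz'); p=s['p'].astype(int); w=cloud(n,s['d'])
    roi=(w[...,0]>.45)&(w[...,0]<.75)&(w[...,1]>-.2)&(w[...,1]<.3)&(w[...,2]>.015)
    # black bay rim
    m=(roi&(p.max(-1)<60)&(w[...,2]<.06)).astype(np.uint8)
    k,l,st,c=cv2.connectedComponentsWithStats(m); i=1+st[1:,4].argmax()
    cs,_=cv2.findContours((l==i).astype(np.uint8),cv2.RETR_EXTERNAL,cv2.CHAIN_APPROX_NONE)
    h=cv2.convexHull(max(cs,key=len))[:,0]
    q=np.array([ray(n,u,v,.042)[:2] for u,v in h]); f=least_squares(lambda x:np.hypot(*(q-x[:2]).T)-x[2],[*q.mean(0),.045],loss='soft_l1',f_scale=.002)
    print(n,'bay',f.x.round(4),st[i], 'rim z',np.nanpercentile(w[l==i][:,2],[5,50,95]).round(4))
    # deck: white at z .02-.04
    d=roi&(p.min(-1)>110)&(abs(w[...,2]-.03)<.006)
    q=w[d]; print(' deckz',np.median(q[:,2]).round(4))
    arm=q[q[:,1]>.12][:,:2].astype(np.float32); r=cv2.minAreaRect(arm*1000); print(' arm rect',r)
    # knob
    kn=roi&(w[...,1]>.15)&(w[...,2]>.07); q=w[kn]; print(' knob',len(q),q.mean(0).round(4),q.min(0).round(4),q.max(0).round(4))
    # bolt rod & parts between
    b=roi&(w[...,1]>.03)&(w[...,1]<.28)&(w[...,2]>.046)&(w[...,2]<.07); q=w[b]
    if len(q): print(' rod',len(q),np.polyfit(q[:,1],q[:,0],1).round(4),q[:,1].min(),q[:,1].max())
    # housing top
    q=w[roi&(abs(w[...,2]-.102)<.006)&(w[...,1]<0)]; print(' housing',q[:,2].mean().round(4),cv2.minAreaRect((q[:,:2]*1000).astype(np.float32)))
    # grip
    q=w[roi&(w[...,2]>.125)]
    for z in np.arange(.13,.21,.01):
        a=q[abs(q[:,2]-z)<.005]
        if len(a): print('  grip z%.2f'%z,len(a),a.min(0)[:2].round(3),a.max(0)[:2].round(3))
E
```

```text
scene bay [0.6115 0.0374 0.0545] [274 239  34  25 626] rim z [0.0281 0.0323 0.0432]
 deckz 0.0294
 arm rect ((602.861328125, 187.51077270507812), (138.88204956054688, 65.18643951416016), 84.20893859863281)
 knob 74 [0.6074 0.2235 0.0951] [0.5917 0.2152 0.0705] [0.615  0.2328 0.1131]
 rod 226 [0.156  0.5697] 0.0809562492740828 0.2320049074788777
 housing 0.1014 ((554.4459228515625, -97.35142517089844), (241.7903594970703, 98.12904357910156), 15.782201766967773)
  grip z0.13 46 [ 0.45 -0.18] [ 0.579 -0.05 ]
  grip z0.14 42 [ 0.521 -0.079] [ 0.575 -0.048]
  grip z0.15 34 [ 0.519 -0.076] [ 0.57  -0.048]
  grip z0.16 44 [ 0.511 -0.077] [ 0.567 -0.046]
  grip z0.17 37 [ 0.508 -0.077] [ 0.56  -0.043]
  grip z0.18 46 [ 0.506 -0.074] [ 0.563 -0.044]
  grip z0.19 32 [ 0.511 -0.075] [ 0.555 -0.052]
  grip z0.20 21 [ 0.54  -0.075] [ 0.549 -0.055]
top bay [0.6027 0.038  0.0479] [260 168  30  33 658] rim z [0.0255 0.031  0.0423]
 deckz 0.0295
 arm rect ((592.6998901367188, 185.762451171875), (140.85081481933594, 59.908016204833984), 79.3139877319336)
 knob 49 [0.5986 0.2218 0.1033] [0.5915 0.214  0.0743] [0.6094 0.2319 0.1174]
 rod 231 [0.1146 0.5696] 0.03459700628932556 0.2291070860230642
 housing 0.1012 ((608.45947265625, -77.41239929199219), (81.90009307861328, 102.12657165527344), 79.13492584228516)
  grip z0.13 18 [ 0.543 -0.081] [ 0.573 -0.054]
  grip z0.14 11 [ 0.541 -0.078] [ 0.567 -0.054]
  grip z0.15 28 [ 0.531 -0.075] [ 0.563 -0.05 ]
  grip z0.16 25 [ 0.525 -0.077] [ 0.561 -0.05 ]
  grip z0.17 35 [ 0.492 -0.076] [ 0.555 -0.045]
  grip z0.18 74 [ 0.492 -0.073] [ 0.552 -0.045]
  grip z0.19 22 [ 0.503 -0.075] [ 0.547 -0.05 ]
  grip z0.20 27 [ 0.534 -0.075] [ 0.545 -0.054]
```

```bash
cat > st.py <<'E'
from h import *
def station(b=np.array([.604,.038]),yaw=-.175,ns=('top','scene')):
    s={n:np.load(f'last_{n}.npz') for n in ns}
    for it in range(3):
        R=np.array([[np.cos(yaw),-np.sin(yaw)],[np.sin(yaw),np.cos(yaw)]]); E=[]
        for n in ns:
            p=s[n]['p'].astype(int); w=cloud(n,s[n]['d']); 
            m=((p.min(-1)>(150 if n=='top' else 140))&(w[...,2]>.012)&(w[...,0]>.45)&(w[...,0]<.75)&(w[...,1]>-.2)&(w[...,1]<.3)).astype(np.uint8)
            cs,_=cv2.findContours(cv2.morphologyEx(m,cv2.MORPH_CLOSE,np.ones((5,5))),cv2.RETR_EXTERNAL,cv2.CHAIN_APPROX_NONE)
            c=max(cs,key=cv2.contourArea)[:,0]; q=(np.array([ray(n,u,v,.03)[:2] for u,v in c])-b)@R
            L=[('far',0,.085,-.06,.05),('armfar',0,-.007,.085,.17),('left',1,.215,-.055,-.02),('right',1,-.165,-.05,.075)]+([('near',0,-.067,.08,.205)] if n=='scene' else [])
            for nm,ax,val,lo,hi in L:
                k=(abs(q[:,ax]-val)<.012)&(q[:,1-ax]>lo)&(q[:,1-ax]<hi)
                if k.sum()>8:
                    f=np.polyfit(q[k,1-ax],q[k,ax],1); 
                    if it==2: print(n,nm,k.sum(),'slope %.3f off %.4f sd %.4f'%(f[0],q[k,ax].mean()-val,np.std(q[k,ax]-np.polyval(f,q[k,1-ax]))))
                    E.append((nm,ax,k.sum(),f[0],q[k,ax].mean()-val))
        sl=[(-f if ax==0 else f,k) for nm,ax,k,f,o in E if nm in('far','armfar','near')]
        yaw+=np.average([a for a,_ in sl],weights=[k for _,k in sl])
        ox=[o for nm,ax,k,f,o in E if ax==0]; oy=[o for nm,ax,k,f,o in E if ax==1]
        b=b+R@np.array([np.mean(ox) if ox else 0,np.mean(oy) if oy else 0])
    print(ns,'origin',b.round(4),'yaw %.4f'%yaw); return b,yaw
if __name__=='__main__':
    station(ns=('top',)); station(ns=('scene',)); station()
E
python3 st.py
```

```text
top far 41 slope 0.001 off -0.0011 sd 0.0037
top armfar 27 slope -0.001 off 0.0004 sd 0.0008
top left 11 slope 0.001 off -0.0029 sd 0.0011
top right 40 slope 0.009 off 0.0029 sd 0.0009
('top',) origin [0.5997 0.0369] yaw -0.1881
scene far 15 slope -0.051 off 0.0097 sd 0.0012
scene armfar 27 slope -0.058 off 0.0064 sd 0.0015
scene right 11 slope 0.444 off 0.0012 sd 0.0021
scene near 24 slope 0.017 off -0.0094 sd 0.0015
('scene',) origin [0.6108 0.0381] yaw -0.2141Traceback (most recent call last):
  File "st.py", line 24, in <module>
    station(ns=('top',)); station(ns=('scene',)); station()
                                                  ~~~~~~~^^
  File "st.py", line 10, in station
    c=max(cs,key=cv2.contourArea)[:,0]; q=(np.array([ray(n,u,v,.03)[:2] for u,v in c])-b)@R
                                                     ~~~^^^^^^^^^^^
  File "h.py", line 10, in ray
    k,T,_=K(n); Ti=np.linalg.inv(T); d=Ti[:3,:3]@np.array([(u-k[0,2])/k[0,0],-(v-k[1,2])/k[1,1],-1]); o=Ti[:3,3]
          ~^^^
  File "h.py", line 4, in K
    c=calibration(n); return np.array(c["intrinsics"]),np.array(c["world_to_cam"]),c
ValueError: time passes only in moves, steps and waits
```

Request:
send_rows --pt "1 0.03 0.025 0 0.134" --pt "1 0.03 0.025 0 0.134" --pt "1 0.03 0.025 0 0.134" --pt "1 0.03 0.025 0 0.134" --pt "1 0.03 0.025 0 0.134" --grip_force 25

```text
time: 0.6
tool_pos: [0.3768, -0.3476, 0.2265]
tool_rot: [-3.141, -0.0, 1.12]
contact_force: [0.8, -0.2, 0.3]
opening: 0.0918
grip_force: 0.0
```

Request:
send_rows --pt "1 0.032 0.025 0 0.134" --pt "1 0.032 0.025 0 0.134" --pt "1 0 0 0 0" --pt "1 0 0 0 0"

```text
time: 1.0
tool_pos: [0.44, -0.2983, 0.2263]
tool_rot: [-3.141, -0.0, 1.384]
contact_force: [-0.6, -0.2, 0.6]
opening: 0.0915
grip_force: 0.0
```

```bash
sed -i 's/^def K(n):/import functools\n@functools.lru_cache(None)\ndef K(n):/' h.py; python3 - <<'E'
from h import *
o=observe(); print({k:np.round(o[k],3) for k in('time','tool_pos','tool_rot','qpos','contact_force')})
for n in('scene','top'):
    p,d=snap(n,n+'1.png')
E
cd pics; python3 -c "
import cv2,numpy as np
a=cv2.imread('scene1.png')[120:300,120:340];b=cv2.imread('top1.png')[130:290,250:470]
cv2.imwrite('crop2.png',np.hstack([cv2.resize(a,(400,327)),cv2.resize(b,(400,327))]))"
```

```text
{'time': np.float64(1.0), 'tool_pos': array([ 0.44 , -0.298,  0.226]), 'tool_rot': array([-3.141, -0.   ,  1.384]), 'qpos': array([-0.74 ,  0.355,  1.506, -0.   ,  1.282, -0.552]), 'contact_force': array([-0.611, -0.177,  0.635])}
```

View pics/crop2.png

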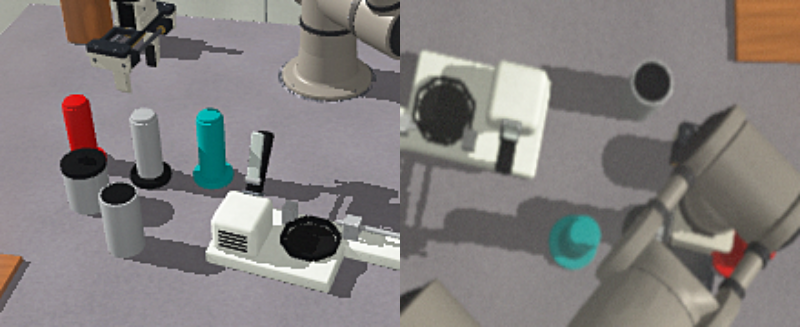

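```bash
cat >> h.py <<'E'
def proj(n,P):
    k,T,_=K(n); c=T@np.array([*P,1]); return (k[0,2]+k[0,0]*c[0]/-c[2], k[1,2]+k[1,1]*-c[1]/-c[2])
E
python3 - <<'E'
from h import *
o=observe(); t=o['tool_pos']
for n in('scene','top'):
    print(n,np.round(proj(n,t),1),np.round(proj(n,[.44,-.2985,.15]),1))
    w=cloud(n,np.load(f'last_{n}.npz')['d'])
    q=w[(abs(w[...,0]-.44)<.09)&(abs(w[...,1]+.298)<.06)&(w[...,2]>.2)&(w[...,2]<.28)]
    print(len(q), q.min(0),q.max(0)) if len(q) else 0
E
```

```text
scene [196.3 162.5] [199.  182.1]
196 [ 0.38001489 -0.32061675  0.2269199 ] [ 0.51005262 -0.27532664  0.27873327]
top [401.8 235. ] [394.9 237.6]
```

Request:
send_rows --pt "1 -0.002 0 -0.046 0" --pt "1 0 0 -0.046 0" --pt "1 0 0 -0.03 0" --pt "1 0 0 -0.015 0" --pt "1 0 0 0 0"

```text
time: 1.6
tool_pos: [0.4357, -0.299, 0.0876]
tool_rot: [-3.137, -0.002, 1.38]
contact_force: [-0.1, 0.9, 1.0]
opening: 0.0918
grip_force: 0.0
```

Request:
send_rows --pt "0 0 0 0 0" --pt "0 0 0 0 0" --pt "0 0 0 0 0" --pt "0 0 0 0 0" --pt "0 0 0 0 0" --grip_force 30

```text
time: 2.1
tool_pos: [0.4381, -0.299, 0.0903]
tool_rot: [3.141, 0.001, 1.383]
contact_force: [-0.5, -0.0, -0.5]
opening: 0.0565
grip_force: 0.0
```

Request:
send_rows --pt "0 0 0 0 0" --pt "0 0 0 0 0" --pt "0 0 0 0.02 0" --pt "0 0 0 0.035 0" --pt "0 0 0 0 0"

```text
time: 2.6
tool_pos: [0.4393, -0.3001, 0.1477]
tool_rot: [3.137, 0.003, 1.383]
contact_force: [1.0, -0.8, -4.1]
opening: 0.0515
grip_force: 29.9
```

Request:
send_rows --pt "0 0 0 0.04 0" --pt "0 0 0 0.045 0" --pt "0 0 0 0.045 0" --pt "0 0 0 0.045 0" --pt "0 0 0 0 0"

```text
time: 3.1
tool_pos: [0.4394, -0.3003, 0.3244]
tool_rot: [3.133, 0.005, 1.383]
contact_force: [-0.5, -1.7, -4.7]
opening: 0.0514
grip_force: 30.0
```

Request:
send_rows --pt "0 0.015 0.03 0 0" --pt "0 0.02 0.041 0 0" --pt "0 0.02 0.041 0 0" --pt "0 0.02 0.041 0 0" --pt "0 0.02 0.041 0 0"

```text
time: 3.6
tool_pos: [0.5326, -0.1031, 0.3164]
tool_rot: [-3.137, -0.001, 1.382]
contact_force: [0.5, -0.7, -4.5]
opening: 0.0518
grip_force: 30.0
```

Request:
send_rows --pt "0 0.02 0.041 0 0" --pt "0 0.02 0.041 0 0" --pt "0 0.019 0.041 0 0" --pt "0 0.01 0.021 0 0" --pt "0 0 0 0 0"

```text
time: 4.1
tool_pos: [0.602, 0.0425, 0.3155]
tool_rot: [-3.136, -0.0, 1.387]
contact_force: [-0.4, -0.5, -5.1]
opening: 0.0519
grip_force: 30.0
```

Request:
send_rows --pt "0 0 0 -0.04 0" --pt "0 0 0 -0.04 0" --pt "0 0 0 -0.03 0" --pt "0 0 0 -0.02 0" --pt "0 0 0 0 0"

```text
time: 4.6
tool_pos: [0.5986, 0.0383, 0.184]
tool_rot: [-3.131, 0.002, 1.382]
contact_force: [-0.1, -0.7, -5.7]
opening: 0.0518
grip_force: 30.0
```

```bash
cat > look.py <<'E'
import sys; from h import *
def look(tag):
    o=observe(); print({k:np.round(o[k],4) for k in('time','tool_pos','tool_rot','contact_force','opening','grip_force')})
    for n in('scene','top'): snap(n,f'{n}{tag}.png')
    a=cv2.imread(f'pics/scene{tag}.png')[150:290,210:380];b=cv2.imread(f'pics/top{tag}.png')[130:270,180:350]
    cv2.imwrite(f'pics/crop{tag}.png',np.hstack([cv2.resize(x,(400,330),interpolation=cv2.INTER_CUBIC) for x in(a,b)]))
look(sys.argv[1])
E
python3 look.py 3
```

```text
{'time': np.float64(4.6), 'tool_pos': array([0.5986, 0.0383, 0.184 ]), 'tool_rot': array([-3.1307e+00,  1.9000e-03,  1.3820e+00]), 'contact_force': array([-0.1336, -0.7166, -5.6561]), 'opening': np.float64(0.0518), 'grip_force': np.float64(29.9965)}
```

View pics/crop3.png

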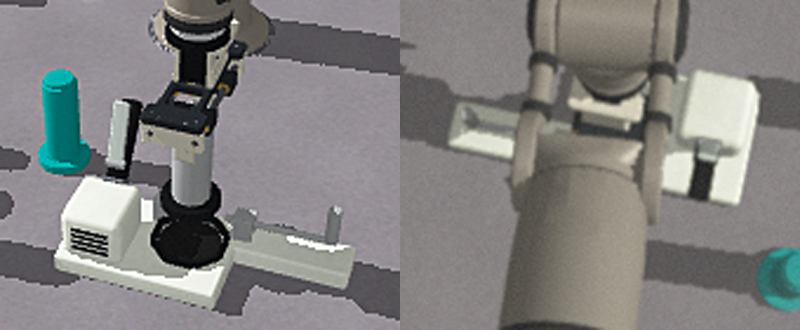

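```bash
python3 - <<'E'
from h import *
from scipy.optimize import least_squares
def circ(q,r=None):
    f=(lambda x:np.hypot(*(q-x[:2]).T)-x[2]) if r is None else (lambda x:np.hypot(*(q-x[:2]).T)-r)
    s=least_squares(f,[*q.mean(0),.045][:2 if r else 3],loss='soft_l1',f_scale=.002); return s.x.round(4),np.std(s.fun).round(4)
o=observe(); t=o['tool_pos']
w=cloud('scene',np.load('last_scene.npz')['d'])
q=w[(abs(w[...,0]-t[0])<.06)&(abs(w[...,1]-t[1])<.05)&(w[...,2]>.125)&(w[...,2]<.165)]
print('cup body scene',len(q),circ(q[:,:2],.026),'tool',t)
for n,f in(('scene','pics/scene0.png'),('top','pics/top0.png')):
    p=cv2.imread(f); 
    box=(260,225,60,50) if n=='scene' else (245,155,60,55)
    x,y,bw,bh=box; m=(p[y:y+bh,x:x+bw].max(-1)<70).astype(np.uint8)
    k,l,st,_=cv2.connectedComponentsWithStats(m); i=1+st[1:,4].argmax()
    cs,_=cv2.findContours((l==i).astype(np.uint8),cv2.RETR_EXTERNAL,cv2.CHAIN_APPROX_NONE)
    h=cv2.convexHull(max(cs,key=len))[:,0]+[x,y]
    q=np.array([ray(n,u,v,.042)[:2] for u,v in h]); c=q.mean(0)
    k=q[:,0]<c[0]+.015 if n=='scene' else q[:,0]>c[0]-.015
    print(n,'bay free',circ(q[k]),'r50',circ(q[k],.050),'r48',circ(q[k],.048),'yrange',q[:,1].min(),q[:,1].max())
print(observe()['tool_pos'])
E
```

```text
cup body scene 173 (array([0.5977, 0.0362]), np.float64(0.0015)) tool [0.60135665 0.03842683 0.18876212]
scene bay free (array([0.6073, 0.0376, 0.0522]), np.float64(0.0013)) r50 (array([0.6047, 0.0376]), np.float64(0.0016)) r48 (array([0.6023, 0.0376]), np.float64(0.0024)) yrange -0.013509330112944556 0.09039439336651642
top bay free (array([0.6046, 0.0372, 0.0481]), np.float64(0.0008)) r50 (array([0.6025, 0.038 ]), np.float64(0.0014)) r48 (array([0.6047, 0.0372]), np.float64(0.0008)) yrange -0.011236793670254435 0.0804700880335627
[0.60135665 0.03842683 0.18876212]
```

Request:
send_rows --pt "0 0 0 0 0" --pt "0 0 0 0 0"

```text
time: 4.9
tool_pos: [0.6026, 0.0389, 0.1911]
tool_rot: [3.139, -0.0, 1.383]
contact_force: [-0.1, -0.9, -5.1]
opening: 0.0516
grip_force: 30.0
```

Request:
send_rows --pt "0 0.001 -0.001 -0.02 0" --pt "0 0 0 -0.02 0" --pt "0 0 0 -0.012 0" --pt "0 0 0 0 0" --pt "0 0 0 0 0"

```text
time: 5.4
tool_pos: [0.6034, 0.0381, 0.1386]
tool_rot: [3.14, -0.0, 1.383]
contact_force: [0.8, 0.0, -4.9]
opening: 0.0515
grip_force: 30.0
```

```bash
python3 look.py 4; cd pics; python3 -c "
import cv2
a=cv2.imread('scene4.png')[180:280,240:350];cv2.imwrite('c4.png',cv2.resize(a,(660,600),interpolation=cv2.INTER_CUBIC))"
```

```text
{'time': np.float64(5.4), 'tool_pos': array([0.6034, 0.0381, 0.1386]), 'tool_rot': array([ 3.1403e+00, -1.0000e-04,  1.3828e+00]), 'contact_force': array([ 0.7688,  0.0389, -4.8654]), 'opening': np.float64(0.0515), 'grip_force': np.float64(29.9967)}
```

View pics/c4.png

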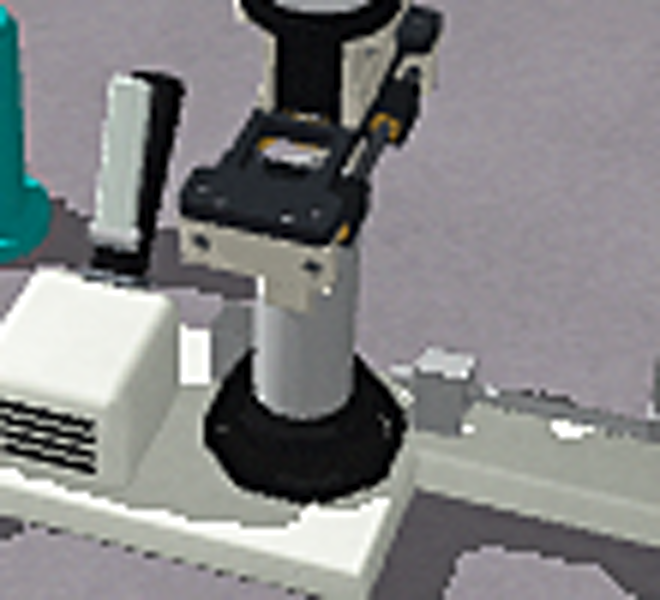

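The cup is centred sideways over the bay (body centre at crop column 304, rim centre at 305). I'm lowering it gently.

Request:
send_rows --pt "0 0 0 -0.005 0" --pt "0 0 0 -0.004 0" --pt "0 0 0 0 0"

```text
time: 5.8
tool_pos: [0.6024, 0.0381, 0.128]
tool_rot: [-3.14, 0.0, 1.383]
contact_force: [-0.0, 0.1, -5.7]
opening: 0.052
grip_force: 30.0
```

Request:
send_rows --pt "0 0 0 -0.003 0" --pt "0 0 0 -0.003 0" --pt "0 0 0 0 0"

```text
time: 6.1
tool_pos: [0.6026, 0.0381, 0.1222]
tool_rot: [-3.141, 0.0, 1.383]
contact_force: [-0.8, -0.3, -6.1]
opening: 0.0515
grip_force: 30.0
```

Request:
send_rows --pt "0 0 0 -0.002 0" --pt "0 0 0 -0.001 0" --pt "0 0 0 0 0" --pt "0 0 0 0 0"

```text
time: 6.5
tool_pos: [0.6031, 0.0379, 0.1204]
tool_rot: [3.141, 0.0, 1.383]
contact_force: [-1.3, -1.5, 2.3]
opening: 0.0513
grip_force: 30.0
```

Request:
send_rows --pt "1 0 0 0 0" --pt "1 0 0 0 0" --pt "1 0 0 0 0" --pt "1 0 0 0 0" --pt "1 0 0 0.02 0"

```text
time: 7.0
tool_pos: [0.6013, 0.0382, 0.1373]
tool_rot: [-3.136, 0.001, 1.383]
contact_force: [-0.4, 0.2, 0.6]
opening: 0.087
grip_force: 0.0
```

Request:
send_rows --pt "1 0 0 0.04 0" --pt "1 0 0 0.04 0" --pt "1 0 0.04 0 0" --pt "1 0 0.048 0 0" --pt "1 0 0.048 0 0"

```text
time: 7.5
tool_pos: [0.6031, 0.1751, 0.2203]
tool_rot: [3.14, -0.0, 1.381]
contact_force: [0.7, -0.3, -0.6]
opening: 0.092
grip_force: 0.0
```

Request:
send_rows --pt "1 -0.001 0.048 0 0" --pt "1 0 0 0 0" --pt "1 0 0 -0.03 0" --pt "1 0 0 0 0" --pt "1 0 0 0 0"

```text
time: 8.0
tool_pos: [0.6017, 0.2215, 0.1896]
tool_rot: [-3.14, 0.001, 1.382]
contact_force: [-0.1, 0.1, 0.9]
opening: 0.0916
grip_force: 0.0
```

```bash
python3 look.py 5; cp pics/crop5.png pics/v5.png; python3 - <<'E'
from h import *
w=cloud('scene',np.load('last_scene.npz')['d'])
q=w[(abs(w[...,0]-.60)<.05)&(abs(w[...,1]-.225)<.04)&(w[...,2]>.07)&(w[...,2]<.12)];print('knob',len(q),q.mean(0).round(4),q.min(0).round(4),q.max(0).round(4))
q=w[(abs(w[...,0]-.60)<.03)&(abs(w[...,1]-.038)<.035)&(w[...,2]>.16)];print('cup top',len(q),((q.min(0)+q.max(0))/2).round(4),q[:,2].max())
q=w[(abs(w[...,0]-.60)<.1)&(abs(w[...,1]-.225)<.03)&(w[...,2]>.15)&(w[...,2]<.2)];print('fingers',len(q),q.min(0).round(4),q.max(0).round(4))
E
```

```text
{'time': np.float64(8.0), 'tool_pos': array([0.6017, 0.2215, 0.1896]), 'tool_rot': array([-3.1403e+00,  7.0000e-04,  1.3823e+00]), 'contact_force': array([-0.0714,  0.069 ,  0.8825]), 'opening': np.float64(0.0916), 'grip_force': np.float64(0.0)}
knob 75 [0.607  0.2234 0.094 ] [0.5921 0.215  0.0702] [0.6139 0.2326 0.1119]
cup top 197 [0.6071 0.0364 0.1711] 0.18211228123646217
fingers 6 [0.6525 0.2005 0.1917] [0.6619 0.2224 0.1997]
```

View pics/v5.png

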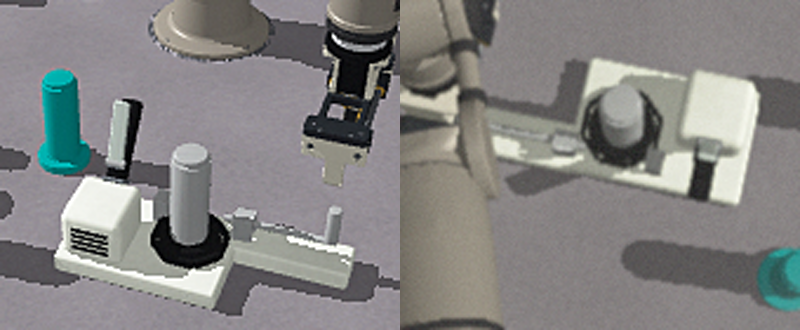

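The cup stands upright in the bay, at left crop (190,200), with its top at 0.18 m. The gripper is just above the knob at left crop (335,225). I'm going down to grasp the knob.

Request:
send_rows --pt "1 0 0.001 -0.045 0" --pt "1 0 0 -0.04 0" --pt "1 0 0 -0.026 0" --pt "1 0 0 0 0" --pt "0 0 0 0 0" --grip_force 30

```text
time: 8.6
tool_pos: [0.6029, 0.2229, 0.0803]
tool_rot: [3.14, -0.001, 1.382]
contact_force: [-0.4, 0.6, 0.4]
opening: 0.0874
grip_force: 0.0
```

Request:
send_rows --pt "0 0 0 0 0" --pt "0 0 0 0 0" --pt "0 0 0 0 0" --pt "0 0 0 0 0" --pt "0 0 0 0 0"

```text
time: 9.1
tool_pos: [0.602, 0.2231, 0.0791]
tool_rot: [3.141, -0.0, 1.383]
contact_force: [-1.0, 0.4, -0.1]
opening: 0.0486
grip_force: 0.0
```

Request:
send_rows --pt "0 0 0 0 0" --pt "0 0 0 0 0" --pt "0 0 0 0 0"

```text
time: 9.4
tool_pos: [0.6019, 0.2231, 0.0786]
tool_rot: [-3.142, 0.0, 1.383]
contact_force: [-0.3, -0.2, 0.1]
opening: 0.0244
grip_force: 0.0
```

Request:
send_rows --pt "0 0 0 0 0" --pt "0 0 0 0 0" --pt "0 0 0 0 0" --pt "0 0 0 0 0"

```text
time: 9.8
tool_pos: [0.6017, 0.2231, 0.0786]
tool_rot: [-3.141, 0.0, 1.383]
contact_force: [-2.8, 0.3, 0.9]
opening: 0.0173
grip_force: 30.0
```

Request:
send_rows --pt "0 -0.0037 -0.0196 0 0" --pt "0 -0.0037 -0.0196 0 0" --pt "0 -0.0037 -0.0196 0 0" --pt "0 0 0 0 0"

```text
time: 10.2
tool_pos: [0.5903, 0.1623, 0.0787]
tool_rot: [-3.141, 0.001, 1.381]
contact_force: [-1.4, -1.8, -1.0]
opening: 0.0172
grip_force: 30.0
```

Request:
send_rows --pt "0 -0.0022 -0.0118 0 0" --pt "0 -0.0015 -0.0079 0 0" --pt "0 0 0 0 0" --pt "0 0 0 0 0"

```text
time: 10.6
tool_pos: [0.5869, 0.1442, 0.0786]
tool_rot: [-3.141, 0.001, 1.383]
contact_force: [-1.1, -2.4, -0.4]
opening: 0.0172
grip_force: 30.0
```

Request:
send_rows --pt "0 -0.0005 -0.0029 0 0" --pt "0 -0.0004 -0.002 0 0" --pt "0 0 0 0 0" --pt "0 0 0 0 0"

```text
time: 11.0
tool_pos: [0.5862, 0.1399, 0.0787]
tool_rot: [-3.142, -0.0, 1.383]
contact_force: [-1.7, 1.0, -1.4]
opening: 0.017
grip_force: 30.0
```

Request:
send_rows --pt "0 -0.0006 -0.003 0 0" --pt "0 0 0 0 0" --pt "0 0 0 0 0"

```text
time: 11.3
tool_pos: [0.5856, 0.137, 0.0787]
tool_rot: [3.142, -0.001, 1.383]
contact_force: [0.1, 4.2, -1.9]
opening: 0.017
grip_force: 30.0
```

Request:
send_rows --pt "0 -0.0006 -0.003 0 0" --pt "0 0 0 0 0" --pt "0 0 0 0 0"

```text
time: 11.6
tool_pos: [0.5856, 0.1369, 0.0788]
tool_rot: [3.14, -0.005, 1.383]
contact_force: [2.1, 16.3, -4.1]
opening: 0.0172
grip_force: 30.0
```

The bolt hit its stop: travel about 0.096 m, 16 N. I'll ease off, release, rise and check.

Request:
send_rows --pt "0 0.0005 0.0025 0 0" --pt "1 0 0 0 0" --pt "1 0 0 0 0" --pt "1 0 0 0 0" --pt "1 0 0 0 0"

```text
time: 12.1
tool_pos: [0.5858, 0.1356, 0.0789]
tool_rot: [3.141, 0.0, 1.382]
contact_force: [-0.1, 0.4, -0.3]
opening: 0.0445
grip_force: 0.0
```

Request:
send_rows --pt "1 0 0 0.03 0" --pt "1 0 0 0.045 0" --pt "1 0 0 0.045 0" --pt "1 0 0 0.035 0" --pt "1 0 0 0 0"

```text
time: 12.6
tool_pos: [0.588, 0.1361, 0.24]
tool_rot: [3.131, -0.003, 1.383]
contact_force: [0.9, 0.4, 0.9]
opening: 0.0848
grip_force: 0.0
```

Request:
send_rows --pt "1 -0.0135 -0.0395 0 0" --pt "1 -0.0135 -0.0395 0 0" --pt "1 -0.0135 -0.0395 0 0" --pt "1 -0.0135 -0.0395 0 0" --pt "1 -0.0135 -0.0395 0 0"

```text
time: 13.1
tool_pos: [0.5169, -0.0629, 0.2331]
tool_rot: [-3.141, 0.0, 1.383]
contact_force: [0.7, -0.6, 0.3]
opening: 0.0917
grip_force: 0.0
```

Request:
send_rows --pt "1 0 0 0 0" --pt "1 0 0 0 0" --pt "1 0 0 0 0"

```text
time: 13.4
tool_pos: [0.5181, -0.0607, 0.2334]
tool_rot: [-3.141, -0.0, 1.383]
contact_force: [0.0, -0.7, 0.2]
opening: 0.0916
grip_force: 0.0
```

```bash
python3 look.py 6; python3 - <<'E'
from h import *
for n in('scene','top'):
    w=cloud(n,np.load(f'last_{n}.npz')['d'])
    q=w[(abs(w[...,0]-.59)<.05)&(w[...,1]>.1)&(w[...,1]<.27)&(w[...,2]>.075)&(w[...,2]<.12)];print(n,'knob',len(q),q.mean(0).round(4)) if len(q) else 0
    q=w[(w[...,0]>.5)&(w[...,0]<.6)&(abs(w[...,1]+.063)<.03)&(w[...,2]>.15)&(w[...,2]<.215)]
    if len(q): a=q[q[:,2]>.195]; print(n,'trig tip',len(a),a.mean(0).round(4), q.max(0),q.min(0))
E
```

```text
{'time': np.float64(13.4), 'tool_pos': array([ 0.5181, -0.0607,  0.2334]), 'tool_rot': array([-3.1412e+00, -3.0000e-04,  1.3831e+00]), 'contact_force': array([ 0.0282, -0.7357,  0.211 ]), 'opening': np.float64(0.0916), 'grip_force': np.float64(0.0)}
scene knob 65 [0.5918 0.1377 0.096 ]
scene trig tip 19 [ 0.5442 -0.0633  0.2   ] [ 0.56538455 -0.04405354  0.20447937] [ 0.50319672 -0.07654502  0.15003097]
top knob 43 [0.5823 0.1365 0.1046]
```

View pics/crop6.png

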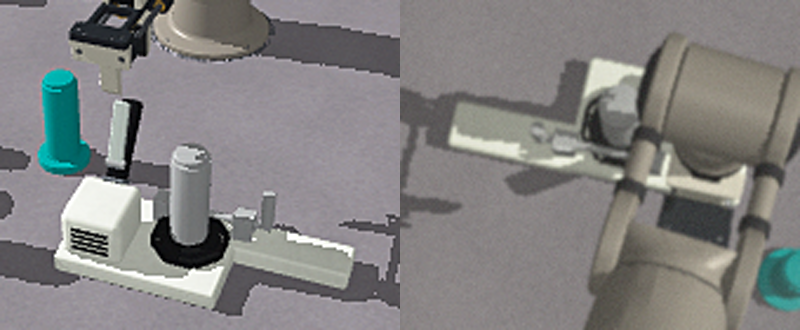

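The knob at left crop (267,205) sits right up by the guide, so the bolt is home with the cup locked in. The gripper is above the grip at left crop (125,135). I'm lowering onto it.

Request:
send_rows --pt "1 0 -0.0015 -0.03 0" --pt "1 0 0 -0.025 0" --pt "1 0 0 -0.018 0" --pt "1 0 0 0 0" --pt "1 0 0 0 0"

```text
time: 14.0
tool_pos: [0.5184, -0.0622, 0.161]
tool_rot: [-3.142, -0.0, 1.384]
contact_force: [-0.2, -0.8, -0.1]
opening: 0.0917
grip_force: 0.0
```

Request:
send_rows --pt "0.7 0 0 0 0" --pt "0.7 0 0 0 0" --pt "0.7 0 0 0 0" --pt "0.7 0 0 0 0" --grip_force 30

```text
time: 14.4
tool_pos: [0.521, -0.0635, 0.1622]
tool_rot: [3.134, 0.0, 1.383]
contact_force: [9.5, -2.0, -1.9]
opening: 0.0663
grip_force: 3.6
```

Request:
send_rows --pt "0 0 0 0 0" --pt "0 0 0 0 0" --pt "0 0 0 0 0"

```text
time: 14.7
tool_pos: [0.5173, -0.0629, 0.1618]
tool_rot: [-3.141, 0.0, 1.383]
contact_force: [-3.9, 0.3, 7.7]
opening: 0.0521
grip_force: 27.1
```

```bash
python3 look.py 7; cd pics; python3 -c "
import cv2
a=cv2.imread('scene7.png')[160:250,220:320];cv2.imwrite('v7.png',cv2.resize(a,(600,540),interpolation=cv2.INTER_CUBIC))"
```

```text
{'time': np.float64(14.7), 'tool_pos': array([ 0.5173, -0.0629,  0.1618]), 'tool_rot': array([-3.1409e+00,  4.0000e-04,  1.3829e+00]), 'contact_force': array([-3.9431,  0.3017,  7.7279]), 'opening': np.float64(0.0521), 'grip_force': np.float64(27.069)}
```

View pics/v7.png

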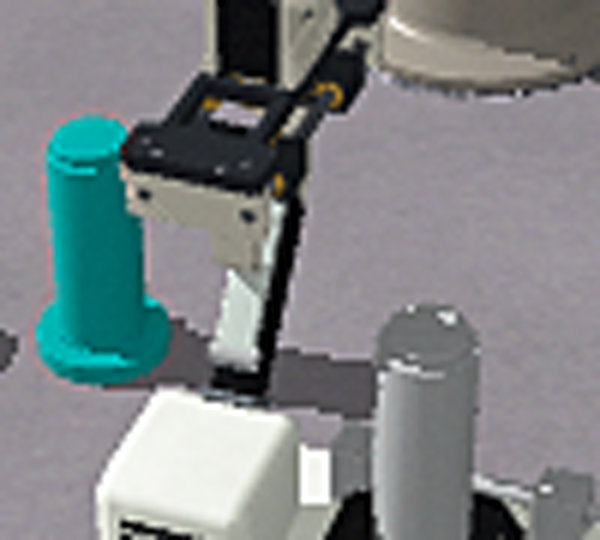

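The fingers pinch the trigger at crop (245,250) flat against the bar. The opening is 52 mm, as worked out for fully in. Holding it, then letting go.

Request:
send_rows --pt "0 0 0 0 0" --pt "0 0 0 0 0" --pt "0 0 0 0 0" --pt "0 0 0 0 0" --pt "0 0 0 0 0" --grip_force 35

```text
time: 15.3
tool_pos: [0.5173, -0.0628, 0.1619]
tool_rot: [-3.141, 0.0, 1.383]
contact_force: [-5.3, -0.5, 7.8]
opening: 0.0513
grip_force: 32.3
```

Request:
send_rows --pt "0 0 0 0 0" --pt "0 0 0 0 0" --pt "0 0 0 0 0" --pt "0 0 0 0 0" --pt "0 0 0 0 0"

```text
time: 15.8
tool_pos: [0.5173, -0.0629, 0.1619]
tool_rot: [-3.141, 0.0, 1.383]
contact_force: [-4.5, 0.5, 8.0]
opening: 0.0512
grip_force: 32.3
```

Request:
send_rows --pt "0 0 0 0 0" --pt "0 0 0 0 0" --pt "0 0 0 0 0" --pt "0 0 0 0 0"

```text
time: 16.2
tool_pos: [0.5173, -0.0629, 0.1619]
tool_rot: [-3.141, 0.0, 1.383]
contact_force: [-5.0, -0.1, 7.4]
opening: 0.0518
grip_force: 32.3
```

```bash
cat > tr.py <<'E'
from h import *
w=cloud('scene',np.load('last_scene.npz')['d'])
for z in(.13,.14,.15,.16,.17,.18,.19):
    q=w[(w[...,0]>.5)&(w[...,0]<.6)&(w[...,1]>-.078)&(w[...,1]<-.055)&(abs(w[...,2]-z)<.004)]
    print(z,len(q),np.percentile(q[:,0],[50,90]).round(4) if len(q) else '')
E
python3 tr.py
```

```text
0.13 27 [0.5705 0.5757]
0.14 24 [0.5601 0.5666]
0.15 20 [0.5541 0.5599]
0.16 15 [0.5479 0.5509]
0.17 9 [0.548  0.5543]
0.18 15 [0.5591 0.563 ]
0.19 14 [0.5609 0.5633]
```

Request:
send_rows --pt "1 0 0 0 0" --pt "1 0 0 0 0" --pt "1 0 0 0 0" --pt "1 0 0 0 0" --pt "1 0 0 0 0"

```text
time: 16.7
tool_pos: [0.5176, -0.0628, 0.1609]
tool_rot: [-3.141, 0.0, 1.383]
contact_force: [0.1, 0.4, -0.4]
opening: 0.0871
grip_force: 0.0
```

Request:
send_rows --pt "1 0 0 0 0" --pt "1 0 0 0 0" --pt "1 0 0 0 0" --pt "1 0 0 0 0" --pt "1 0 0 0 0"

```text
time: 17.2
tool_pos: [0.518, -0.0628, 0.1606]
tool_rot: [-3.141, -0.0, 1.383]
contact_force: [0.5, 2.0, -1.6]
opening: 0.0918
grip_force: 0.0
```

```bash
python3 look.py 8; python3 tr.py
```

```text
{'time': np.float64(17.2), 'tool_pos': array([ 0.518 , -0.0628,  0.1606]), 'tool_rot': array([-3.1414, -0.    ,  1.3828]), 'contact_force': array([ 0.4585,  2.0256, -1.6091]), 'opening': np.float64(0.0918), 'grip_force': np.float64(0.0)}
0.13 27 [0.5715 0.5771]
0.14 24 [0.5669 0.57  ]
0.15 21 [0.562  0.5655]
0.16 13 [0.5592 0.5633]
0.17 17 [0.557  0.5758]
0.18 20 [0.5797 0.5834]
0.19 12 [0.5811 0.5827]
```

The measured lean of the trigger's face was 0.64 rad while pinched (fully in, parallel to the bar) and is 0.39 rad now (sprung back). Second squeeze.

Request:
send_rows --pt "0 0 0 0 0" --pt "0 0 0 0 0" --pt "0 0 0 0 0" --pt "0 0 0 0 0" --pt "0 0 0 0 0"

```text
time: 17.8
tool_pos: [0.5192, -0.0633, 0.1614]
tool_rot: [3.139, 0.0, 1.383]
contact_force: [-3.9, 0.0, 6.1]
opening: 0.0566
grip_force: 13.8
```

Request:
send_rows --pt "0 0 0 0 0" --pt "0 0 0 0 0" --pt "0 0 0 0 0" --pt "0 0 0 0 0" --pt "0 0 0 0 0"

```text
time: 18.3
tool_pos: [0.5175, -0.0629, 0.1613]
tool_rot: [-3.141, 0.0, 1.383]
contact_force: [-4.2, 0.2, 6.1]
opening: 0.0521
grip_force: 31.3
```

Request:
send_rows --pt "0 0 0 0 0" --pt "0 0 0 0 0" --pt "0 0 0 0 0" --pt "0 0 0 0 0" --pt "0 0 0 0 0"

```text
time: 18.8
tool_pos: [0.5175, -0.0629, 0.1613]
tool_rot: [-3.141, 0.0, 1.383]
contact_force: [-2.3, -1.2, 4.9]
opening: 0.0521
grip_force: 31.3
```

Request:
send_rows --pt "0 0 0 0 0" --pt "0 0 0 0 0" --pt "0 0 0 0 0" --pt "0 0 0 0 0" --pt "0 0 0 0 0"

```text
time: 19.3
tool_pos: [0.5175, -0.0629, 0.1613]
tool_rot: [-3.141, 0.0, 1.383]
contact_force: [-3.1, -0.8, 6.6]
opening: 0.052
grip_force: 31.3
```

```bash
python3 look.py 9; python3 tr.py
```

```text
{'time': np.float64(19.3), 'tool_pos': array([ 0.5175, -0.0629,  0.1613]), 'tool_rot': array([-3.1411e+00,  4.0000e-04,  1.3828e+00]), 'contact_force': array([-3.1204, -0.7549,  6.6087]), 'opening': np.float64(0.052), 'grip_force': np.float64(31.275)}
0.13 30 [0.5689 0.5756]
0.14 21 [0.5608 0.5639]
0.15 20 [0.5535 0.5572]
0.16 13 [0.5478 0.5504]
0.17 7 [0.5559 0.5583]
0.18 14 [0.559  0.5624]
0.19 14 [0.5612 0.5639]
```

Request:
send_rows --pt "1 0 0 0 0" --pt "1 0 0 0 0" --pt "1 0 0 0 0" --pt "1 0 0 0 0" --pt "1 0 0 0 0"

```text
time: 19.9
tool_pos: [0.5175, -0.0627, 0.1606]
tool_rot: [-3.14, -0.0, 1.383]
contact_force: [0.4, 0.4, 0.7]
opening: 0.0875
grip_force: 0.0
```

Request:
send_rows --pt "1 0 0 0 0" --pt "1 0 0 0 0" --pt "1 0 0 0.03 0" --pt "1 0 0 0.045 0" --pt "1 0 0 0.045 0"

```text
time: 20.4
tool_pos: [0.5173, -0.0626, 0.2815]
tool_rot: [-3.139, -0.0, 1.383]
contact_force: [1.1, -0.3, -0.8]
opening: 0.0916
grip_force: 0.0
```

Request:
send_rows --pt "1 -0.03 0 0 0" --pt "1 -0.03 0 0 0" --pt "1 0 0 0 0" --pt "1 0 0 0 0" --pt "1 0 0 0 0"

```text
time: 20.9
tool_pos: [0.4587, -0.0629, 0.2806]
tool_rot: [3.141, -0.0, 1.383]
contact_force: [-0.1, -0.4, 0.1]
opening: 0.092
grip_force: 0.0
```

```bash
python3 look.py 10; python3 tr.py; python3 - <<'E'
from h import *
w=cloud('scene',np.load('last_scene.npz')['d'])
q=w[(abs(w[...,0]-.59)<.05)&(w[...,1]>.1)&(w[...,1]<.27)&(w[...,2]>.075)&(w[...,2]<.12)];print('knob',q.mean(0).round(4))
E
```

```text
{'time': np.float64(20.9), 'tool_pos': array([ 0.4587, -0.0629,  0.2806]), 'tool_rot': array([ 3.1414e+00, -1.0000e-04,  1.3827e+00]), 'contact_force': array([-0.1366, -0.3615,  0.0867]), 'opening': np.float64(0.092), 'grip_force': np.float64(0.0)}
0.13 23 [0.5707 0.5745]
0.14 18 [0.5654 0.5682]
0.15 21 [0.5624 0.5661]
0.16 23 [0.5582 0.5619]
0.17 26 [0.5543 0.5588]
0.18 22 [0.5491 0.5536]
0.19 21 [0.5466 0.5515]
knob [0.5921 0.1379 0.0962]
```

View pics/scene10.png

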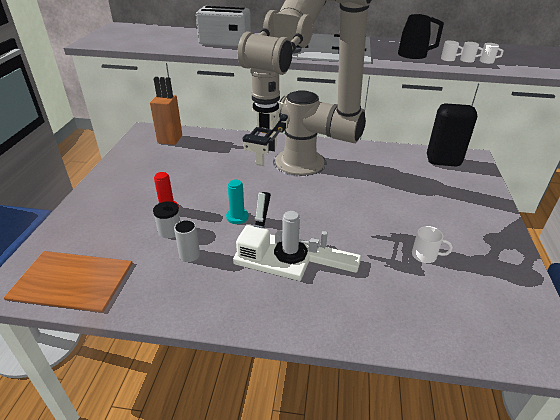

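The cup stands in the bay at (291,235), with the bolt's knob home at (323,240) and the trigger sprung back at (263,205). The tumbler, canister and mug are where they were. Handing in.

```bash
python3 -c "from cell import hand_in; print(hand_in())"
```

```text
the job is handed in; nothing more can be done
None
```

I've handed the job in after about 21 s of robot time: the cup is seated in the bay and locked by the bolt, the trigger was pinched fully in twice for over a second each and has sprung back, and the tumbler, canister and mug were left alone.

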